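# Load the bearing tray and hold it over the light panel

## Task

Tip the steel ball out of the copper cup into either dish of the blue bearing tray without touching the ball, and stand the cup upright on the bench again, clear of the tray and the light panel. Then pick up the tray (the black block is its grip), keep it level with the ball seated in its pocket, and finish still holding it level and still, centred about ten centimetres above the light panel. Leave the other things on the bench where they are.

Things in the scene. Friction and masses are not known exactly. Their poses are not given: they have to be found in the camera images.
- tray_grip (a point): centre of the black grip block of the bearing tray, 84 mm above the tray's underside. The tray (0.25 to 0.5 kg) is 92 mm wide along its x, 206 mm long along its y: an open blue frame 20 mm high with two dark steel dishes (93 mm across the rim, rims 38 mm above the underside) side by side along y, and midway between them an upright steel post with the black grip block, 40 mm along x, 14 mm thick along y, from 66 to 102 mm above the underside. z is up.
- tray_centre (a point): middle of the underside of the bearing tray, right below its grip; axes as for the grip
- pocket_a (a point): place of the ball's centre when it is seated in the sight hole at the bottom of the dish on the tray's +y side, 56 mm from the tray's middle, 20 mm above the underside. The dish is a cone sloping down about 22 degrees to the hole of about 19 mm, with an upright lip 14 mm high round it; a ball in the dish rolls to the hole by itself
- pocket_b (a point): the same for the dish on the tray's -y side
- cup_grip (a point): middle of the straight part of the cup's wooden handle: a round bar of 16 mm diameter along the cup's x, 58 mm long, 52 mm above the cup's underside, reaching out to the cup's -x side, 100 mm from the cup's axis. The copper cup (0.18 kg) is a cone that widens by 30 degrees from 52 mm across at the foot to 104 mm at the rim, 45 mm high, wall 3 mm, inner floor 8 mm above the underside; it must tip by more than 60 degrees before the ball rolls out. z is the cup's axis, up
- cup_mouth (a point): centre of the cup's rim circle, 45 mm above its underside; same axes as the cup's handle point
- cup: the cup; origin at the centre of its underside, axes as for its handle point
- ball_center (a point): centre of the loose polished steel ball, 25 mm in diameter, 60 g, at first lying on the floor inside the cup
- ball: the same ball (this origin turns with it; use its centre)
- tray: the bearing tray; origin at the middle of its underside
- light_panel: flat backlight panel, black frame 150 mm (x) by 170 mm (y) with a white face, 16 mm high, fixed to the bench; origin at the centre of its underside
- panel_centre (a point): centre of the panel's white top face
- jar: clear jar of brass nuts with a red cap, 62 mm across, 104 mm high; a bystander
- tape: yellow tape measure, 34x78x60 mm; a bystander
- vee: grey V-block, 60x50x40 mm, fixed to the bench; a bystander
- piston: aluminium piston, 64 mm across, 53 mm high, fixed to the bench; a bystander

How it is judged:
By the outcome, as a careful person would: the job done as asked, in the order asked, and still so for the second after the job is handed in, while the arm keeps its last pose, push and grip.
It also fails if it takes over 66 s, if anything falls off the work surface, if the arm or the gripper's body presses on something with over 40 N, if the wrist force passes 120 N, or if a joint passes its speed limit or range.

## Robot

A 6-joint arm with a two-finger parallel gripper is mounted at the origin on a cart in front of the work surface, level with it; the furniture and walls round the work are solid. World frame = base frame: x ahead of the robot, y to its left, z up, the work surface at z = 0. Lengths are in mm, angles in rad, forces in N, time in s.
With the tool pointing down it reaches from about 350 to 875 mm from the base axis. Payload 4.2 kg.
Tool frame: the origin (TCP) lies midway between the tips of the shut fingers; the grasp point (between the pads) lies 19 mm behind it; z points along the fingers, y is the line along which they close (so a half turn about z gives the same grasp; the last joint's range is limited). The gripper opens to 85 mm and grips with 20 to 120 N. Pads are 22 mm wide; open, the fingers measure 114 mm over their backs; the gripper's body (76 mm by 85 mm) begins 54 mm behind the grasp point. The pads swing forward as they close: fully open they stand 13 mm farther back than shut.
Start: joints at [1.5, 0.385, 0.008, 0, -1.194, -0.259], TCP at [202.376, 591.306, 231.312] pointing down, gripper open.
Joint ranges: [-3.14, 3.14], [-1.21, 2.06], [-1.07, 1.41], [-3.16, 2.05], [-2.99, -0.16], [-3.1, 3.1]. Speed limits (rad/s): [2.79, 2.79, 3.14, 3.14, 3.14, 3.14].

## Interface

Orientations are given as a unit quaternion [x, y, z, w].
In Python, from bench import arm gives the robot as it stands. The module is installed in compiled form; this text tells all that it offers.
- The arm moves only by the shell command python3 -m handwheel 'ROWS' [OPENING]. ROWS is JSON, a list of rows, each an object of numbers: "x", "y", "z": the shift along the world's x, y, z each as a share of 20 cm, from -1 to 1; "ax", "ay", "az": the turn, a rotation vector about the world's x, y, z each as a share of 90 degrees, from -1 to 1. In form: [{"x": .., "y": .., "z": .., "ax": .., "ay": .., "az": ..}, ...]. A call has exactly 8 rows; each row shifts and turns the commanded pose from where the row before left it; what a row does not reach is not made up. A row lasts 1/10 s, in which the tool goes at most 50 mm and 8.59 degrees, less where a joint would pass 70% of its speed; a pose out of reach is approached as far as the arm can. A call with a number of a shift or a turn outside -1 to 1 is refused whole. A call with a gripper value outside its range is refused whole. OPENING is the opening, from -1 (shut) to 1 (fully open), set as the call begins (- or left out, the last holds). The fingers move at their own pace and stop on an object; the grip force is fixed at half the most. Time passes only in rows, so rows that do not move let the fingers close, or fill a call up. It gives the time, the measured TCP pose, the force, the opening and the grip force at its end, in the units of the state.
- arm.read_state(): the state, without advancing time (a new reading comes with each control period).
- arm.get_image(name): name is "side" or "top"; returns the picture (384x512x3 uint8, red, green, blue); there is no depth.
- arm.camera_params(name): a dict with "K" (3x3 intrinsics, pixels), "position" and "orientation" of the camera in the world. Camera axes: x right, y down, z forward; pixel columns grow to the right and rows downward; lengths in mm; the calibration is good to about 2 mm. A picture is of the moment at which its call begins. camera_params takes no time and is no camera call.
- arm.job_done(): hands the job in; it is judged then, once.
The state is a dict: "clock": time; "joints": joint angles; "joint_vel": joint speeds; "joint_efforts": joint torques, N m; "position": TCP position; "ee_rot": TCP orientation; "contact_force": force on the tool from outside, world axes, zero at the start; "wrist_torque": the same for the moment, N m; "gripper_width": finger opening in mm; "grasp_force": force on a finger pad.
Only numpy, scipy, OpenCV 4.12 (cv2) and the standard library are available. Lean on these libraries where they do the work, as an engineer would, in place of code of your own. Each camera call takes 0.05 s, during which the arm holds its last target. There are 200 camera calls.

## Working session

There is one attempt and no reset: what is moved stays moved. The work goes in short steps, Python scripts to look and compute and a shell command to move; the robot and the scene stay as the last step left them, time stands still between calls to the robot, and variables do not carry over. Pictures are saved under pics/ and viewed, at most 10 in all, crops included, and the job is handed in when it is done.

```bash
mkdir -p pics; python3 - <<'E'
from bench import arm
import cv2
s=arm.read_state();print(s)
for n in("top","side"):
    im=arm.get_image(n);cv2.imwrite(f"pics/{n}0.png",cv2.resize(im[:,:,::-1],(800,600),interpolation=cv2.INTER_CUBIC));cv2.imwrite(f"{n}0.png",im[:,:,::-1]);print(n,arm.camera_params(n))
E
```

```text
{'clock': 0.0, 'joints': array([ 1.49962226e+00,  3.85553497e-01,  6.58891862e-03, -4.92156081e-04,
       -1.19399927e+00, -2.58621403e-01]), 'joint_vel': array([-0.00051555,  0.00026982,  0.00031229, -0.00111254, -0.00082945,
       -0.00036414]), 'joint_efforts': array([ 5.57664771e-04, -3.92289805e+01,  1.88404351e+01,  4.18628320e+00,
       -4.53982342e-03,  8.06249062e-06]), 'position': array([202.18684456, 590.75865313, 230.21000791]), 'ee_rot': array([ 9.86419635e-01, -1.64240910e-01, -1.26287521e-04,  1.10041091e-03]), 'contact_force': array([ 0.38984454, -0.14482772, -1.292061  ]), 'wrist_torque': array([-0.02089453, -0.03044386, -0.00263702]), 'grasp_force': 0.0, 'gripper_width': 85.55033862541772}
top {'K': array([[500.13167555,   0.        , 253.57450315],
       [  0.        , 500.13167555, 190.52880336],
       [  0.        ,   0.        ,   1.        ]]), 'position': array([ 243.07403491,  -99.27409559, 1806.00274005]), 'orientation': array([-0.69954331,  0.71003075, -0.05660364,  0.05737171])}
side {'K': array([[404.86074377,   0.        , 256.7325688 ],
       [  0.        , 404.86074377, 190.50675949],
       [  0.        ,   0.        ,   1.        ]]), 'position': array([  134.29372109, -1075.3964979 ,   607.27045748]), 'orientation': array([ 0.83991627, -0.14541978,  0.10064157, -0.51309357])}
```

View pics/top0.png

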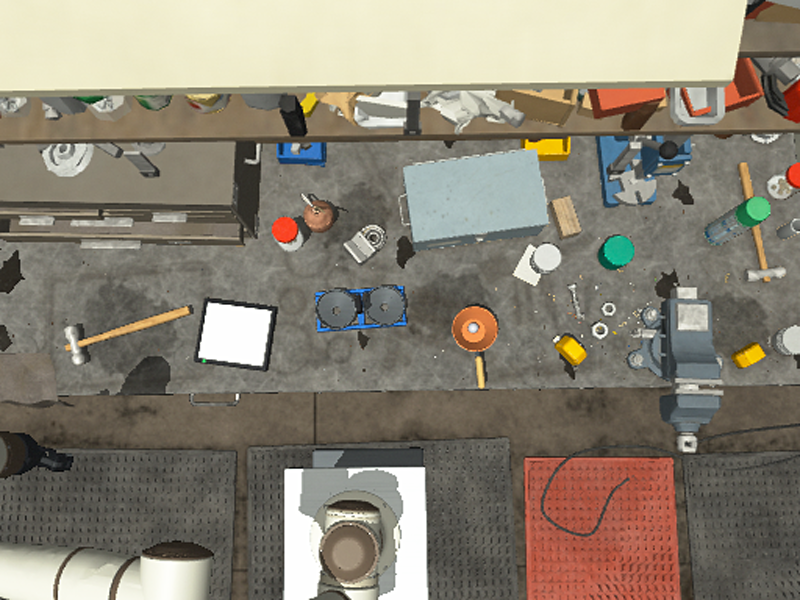

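View pics/side0.png

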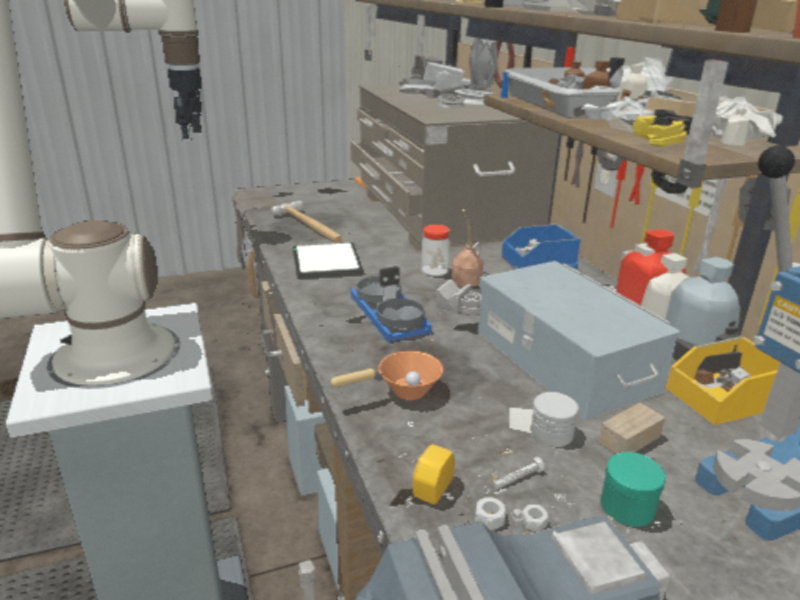

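The top view shows the panel at (236,334), tray at (361,308), and cup at (475,328) with its handle pointing towards the robot at (481,372). The ball is in the cup, and the jar, vee, piston and tape are all away from the path. The side view agrees.

```bash
cat > h.py <<'E'
import cv2,numpy as np
from scipy.spatial.transform import Rotation as R
from bench import arm
def ray(n,u,v):
    c=arm.camera_params(n);d=R.from_quat(c["orientation"]).apply(np.linalg.inv(c["K"])@[u,v,1]);return np.array(c["position"]),d
def plane(n,u,v,z):
    p,d=ray(n,u,v);return p+d*(z-p[2])/d[2]
def two(a,b):
    (p,d),(q,e)=ray(*a),ray(*b);s=np.linalg.lstsq(np.c_[d,-e],q-p,rcond=None)[0];x=p+d*s[0];y=q+e*s[1];return (x+y)/2,np.linalg.norm(x-y)
def proj(n,P):
    c=arm.camera_params(n);q=c["K"]@R.from_quat(c["orientation"]).inv().apply(np.array(P)-c["position"]);return q[:2]/q[2]
def blob(m,box):
    x0,y0,x1,y1=box;w=np.zeros_like(m);w[y0:y1,x0:x1]=m[y0:y1,x0:x1]
    cs=cv2.findContours(w,cv2.RETR_EXTERNAL,cv2.CHAIN_APPROX_NONE)[0];return max(cs,key=cv2.contourArea)
E
python3 - <<'E'
from h import *
im=cv2.imread("top0.png");hsv=cv2.cvtColor(im,cv2.COLOR_BGR2HSV)
def wp(c,z): return np.array([plane("top",u,v,z)[:2] for u,v in c.reshape(-1,2)],np.float32)
def rect(c,z): 
    r=cv2.minAreaRect(wp(c,z));return np.round(r[0],1),np.round(r[1],1),round(r[2],2)
m=cv2.inRange(hsv,(100,120,60),(125,255,255));m=cv2.morphologyEx(m,cv2.MORPH_CLOSE,np.ones((3,3)))
print("tray",rect(blob(m,(195,175,270,220)),20))
m=cv2.inRange(hsv,(0,0,225),(180,40,255));print("panel",rect(blob(m,(120,185,185,240)),16))
m=cv2.inRange(hsv,(3,110,80),(16,255,255));c=blob(m,(280,185,330,235));print("cup",cv2.minEnclosingCircle(wp(c,45)),rect(c,45))
m=cv2.inRange(hsv,(16,80,80),(28,255,255));c=blob(m,(295,222,330,252));print("handle",rect(c,52),cv2.boxPoints(cv2.minAreaRect(wp(c,52))).round())
g=cv2.cvtColor(im,cv2.COLOR_BGR2GRAY)
cv2.imwrite("pics/crop.png",cv2.resize(im[175:255,195:335],None,fx=5.7,fy=5.7,interpolation=cv2.INTER_CUBIC))
E
```

```text
tray (array([484. , -17.2]), array([ 39.4, 203.5]), 3.46)
panel (array([456.9, 275.1]), array([149.2, 129.4]), 81.49)
cup ((457.12451171875, -275.7006530761719), 52.376827239990234) (array([ 457.4, -275.4]), array([103.1,  99.9]), 89.14)
handle (array([ 357.6, -283.7]), array([70.7, 15.9]), 4.58) [[ 322. -279.]
 [ 323. -294.]
 [ 394. -289.]
 [ 392. -273.]]
```

View pics/crop.png

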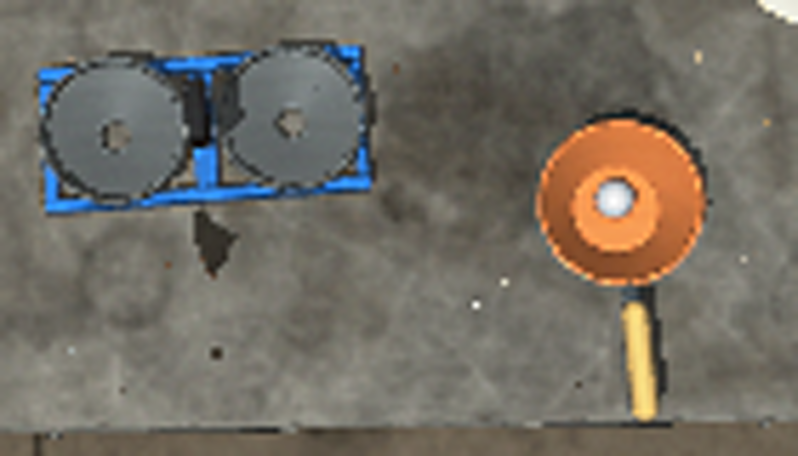

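The crop shows both dishes with holes at (117,136) and (291,122), the grip between them, the cup centre near (622,202), and the handle straight down from it to (645,415).

```bash
python3 - <<'E'
from h import *
f=lambda u,v,z:plane("top",(u+.5)/5.7-.5+195,(v+.5)/5.7-.5+175,z)[:2]
C=[f(*c,20) for c in((40,70),(363,45),(372,188),(45,213))];C=np.array(C);print(C.round(),"ctr",C.mean(0),[np.linalg.norm(C[i]-C[(i+1)%4]).round() for i in range(4)])
a,b=f(117,136,12),f(291,122,12);print("holes",a,b,np.linalg.norm(a-b),(a+b)/2,np.degrees(np.arctan2(*(b-a)[::-1])))
# grip in both views via colour: side
im=cv2.imread("side0.png")
print("proj grip side",proj("side",[*((a+b)/2),84])*1.5625,"cup",proj("side",[457,-275.5,45])*1.5625, "handle",proj("side",[357.6,-283.7,52])*1.5625,"pan",proj("side",[457,275,16])*1.5625)
E
python3 -m handwheel '[{"x":0.136,"y":-0.18,"az":-0.0724},{"x":0.136,"y":-0.18,"az":-0.0724},{"x":0.136,"y":-0.18,"az":-0.0724},{"x":0.136,"y":-0.18,"az":-0.0724},{"x":0.136,"y":-0.18,"az":-0.0724},{"x":0.136,"y":-0.18,"az":-0.0724},{"x":0.136,"y":-0.18,"az":-0.0724},{"x":0.136,"y":-0.18,"az":-0.0724}]' 0
python3 -m handwheel '[{"x":0.025,"y":-0.19,"az":-0.0724},{"x":0.025,"y":-0.19,"az":-0.0724},{"x":0.025,"y":-0.19,"az":-0.0724},{"x":0.025,"y":-0.19,"az":-0.0724},{"x":0.025,"y":-0.19,"az":-0.0724},{"x":0.025,"y":-0.19,"az":-0.0724},{"x":0.025,"y":-0.19,"az":-0.0724},{"x":0.025,"y":-0.19,"az":-0.0724}]'
python3 -m handwheel '[{"x":-0.065,"y":-0.18,"az":-0.0724},{"x":-0.065,"y":-0.18,"az":-0.0724},{"x":-0.065,"y":-0.18,"az":-0.0724},{"x":-0.065,"y":-0.18,"az":-0.0724},{"x":-0.065,"y":-0.18,"az":-0.0724},{"x":-0.065,"y":-0.18,"az":-0.0724},{"x":-0.065,"y":-0.18,"az":-0.0724},{"x":-0.065,"y":-0.18,"az":-0.0724}]'
```

```text
[[ 550.   89.]
 [ 563. -117.]
 [ 471. -121.]
 [ 459.   85.]] ctr [510.76953249 -16.05712746] [np.float64(206.0), np.float64(92.0), np.float64(207.0), np.float64(92.0)]
holes [508.11759503  40.37440098] [515.45837415 -70.40222745] 111.01958586082847 [511.78798459 -15.01391324] -86.20875234653163
proj grip side [388.37210231 275.16747281] cup [409.40066106 366.07404639] handle [351.64477773 376.26314665] pan [325.59815604 255.0029702 ]invalid input at $[0]: expected keys x, y, z, ax, ay, az
invalid input at $[0]: expected keys x, y, z, ax, ay, az
invalid input at $[0]: expected keys x, y, z, ax, ay, az
```

```bash

python3 -m handwheel '[{"x":0.136,"y":-0.18,"z":0,"ax":0,"ay":0,"az":-0.0724},{"x":0.136,"y":-0.18,"z":0,"ax":0,"ay":0,"az":-0.0724},{"x":0.136,"y":-0.18,"z":0,"ax":0,"ay":0,"az":-0.0724},{"x":0.136,"y":-0.18,"z":0,"ax":0,"ay":0,"az":-0.0724},{"x":0.136,"y":-0.18,"z":0,"ax":0,"ay":0,"az":-0.0724},{"x":0.136,"y":-0.18,"z":0,"ax":0,"ay":0,"az":-0.0724},{"x":0.136,"y":-0.18,"z":0,"ax":0,"ay":0,"az":-0.0724},{"x":0.136,"y":-0.18,"z":0,"ax":0,"ay":0,"az":-0.0724}]' 0
python3 -m handwheel '[{"x":0.025,"y":-0.19,"z":0,"ax":0,"ay":0,"az":-0.0724},{"x":0.025,"y":-0.19,"z":0,"ax":0,"ay":0,"az":-0.0724},{"x":0.025,"y":-0.19,"z":0,"ax":0,"ay":0,"az":-0.0724},{"x":0.025,"y":-0.19,"z":0,"ax":0,"ay":0,"az":-0.0724},{"x":0.025,"y":-0.19,"z":0,"ax":0,"ay":0,"az":-0.0724},{"x":0.025,"y":-0.19,"z":0,"ax":0,"ay":0,"az":-0.0724},{"x":0.025,"y":-0.19,"z":0,"ax":0,"ay":0,"az":-0.0724},{"x":0.025,"y":-0.19,"z":0,"ax":0,"ay":0,"az":-0.0724}]'
python3 -m handwheel '[{"x":-0.065,"y":-0.18,"z":0,"ax":0,"ay":0,"az":-0.0724},{"x":-0.065,"y":-0.18,"z":0,"ax":0,"ay":0,"az":-0.0724},{"x":-0.065,"y":-0.18,"z":0,"ax":0,"ay":0,"az":-0.0724},{"x":-0.065,"y":-0.18,"z":0,"ax":0,"ay":0,"az":-0.0724},{"x":-0.065,"y":-0.18,"z":0,"ax":0,"ay":0,"az":-0.0724},{"x":-0.065,"y":-0.18,"z":0,"ax":0,"ay":0,"az":-0.0724},{"x":-0.065,"y":-0.18,"z":0,"ax":0,"ay":0,"az":-0.0724},{"x":-0.065,"y":-0.18,"z":0,"ax":0,"ay":0,"az":-0.0724}]'
python3 -c "
from h import *
s=arm.read_state();print(s['joints'].round(2),R.from_quat(s['ee_rot']).as_matrix().round(3))"
```

```text
clock: 0.9
position: [420.5, 301.6, 231.1]
ee_rot: [0.813, -0.583, -0.0, 0.0]
contact_force: [0.8, 0.2, 0.7]
gripper_width: 42.9
grasp_force: 0.0
clock: 1.7
position: [459.6, -2.3, 231.1]
ee_rot: [-0.474, 0.881, 0.0, -0.0]
contact_force: [1.2, -0.2, -0.1]
gripper_width: 42.2
grasp_force: 0.0
clock: 2.5
position: [355.0, -289.9, 231.1]
ee_rot: [-0.039, 0.999, 0.0, -0.0]
contact_force: [1.1, -0.9, -0.1]
gripper_width: 42.7
grasp_force: 0.0
[-0.33  0.1  -0.38 -0.   -1.09 -1.16] [[-0.997 -0.078 -0.   ]
 [-0.078  0.997  0.   ]
 [ 0.     0.    -1.   ]]
```

```bash

python3 -m handwheel '[{"x":0.002,"y":-0.039,"z":-0.1,"ax":0.0665,"ay":0.0052,"az":0},{"x":0.002,"y":-0.039,"z":-0.1,"ax":0.0665,"ay":0.0052,"az":0},{"x":0.002,"y":-0.039,"z":-0.1,"ax":0.0665,"ay":0.0052,"az":0},{"x":0.002,"y":-0.039,"z":-0.1,"ax":0.0665,"ay":0.0052,"az":0},{"x":0.002,"y":-0.039,"z":-0.1,"ax":0.0665,"ay":0.0052,"az":0},{"x":0,"y":0,"z":0,"ax":0,"ay":0,"az":0},{"x":0,"y":0,"z":0,"ax":0,"ay":0,"az":0},{"x":0,"y":0,"z":0,"ax":0,"ay":0,"az":0}]'
python3 -c "
from h import *
s=arm.read_state();M=R.from_quat(s['ee_rot']).as_matrix();print(s['joints'].round(2),M.round(3));print(np.array([357.5,-283.7,52])+19*M[:,2]-s['position'])"
```

```text
clock: 3.3
position: [358.1, -327.5, 132.4]
ee_rot: [-0.04, 0.965, 0.258, -0.009]
contact_force: [0.1, 0.3, 0.1]
gripper_width: 42.7
grasp_force: 0.0
[-0.66  0.47 -0.08 -0.38 -1.4  -0.69] [[-0.997 -0.073 -0.038]
 [-0.083  0.864  0.497]
 [-0.003  0.498 -0.867]]
[ -1.35032234  53.22303242 -96.83907518]
```

```bash

python3 -m handwheel '[{"x":-0.001,"y":0.0333,"z":-0.0605,"ax":0,"ay":0,"az":0},{"x":-0.001,"y":0.0333,"z":-0.0605,"ax":0,"ay":0,"az":0},{"x":-0.001,"y":0.0333,"z":-0.0605,"ax":0,"ay":0,"az":0},{"x":-0.001,"y":0.0333,"z":-0.0605,"ax":0,"ay":0,"az":0},{"x":-0.001,"y":0.0333,"z":-0.0605,"ax":0,"ay":0,"az":0},{"x":-0.001,"y":0.0333,"z":-0.0605,"ax":0,"ay":0,"az":0},{"x":-0.001,"y":0.0333,"z":-0.0605,"ax":0,"ay":0,"az":0},{"x":-0.001,"y":0.0333,"z":-0.0605,"ax":0,"ay":0,"az":0}]'
python3 -c "
from h import *
for n in('top','side'):cv2.imwrite(n+'1.png',arm.get_image(n)[:,:,::-1])
t=cv2.imread('top1.png')[170:260,240:340];s=cv2.imread('side1.png')[190:290,180:300]
k=lambda a:cv2.resize(a,(400,400),interpolation=2)
cv2.imwrite('pics/g1.png',np.hstack([k(t),k(s)]))"
```

```text
clock: 4.1
position: [356.8, -273.8, 34.7]
ee_rot: [-0.04, 0.965, 0.258, -0.009]
contact_force: [1.1, -0.1, -0.7]
gripper_width: 42.9
grasp_force: 0.0
```

View pics/g1.png

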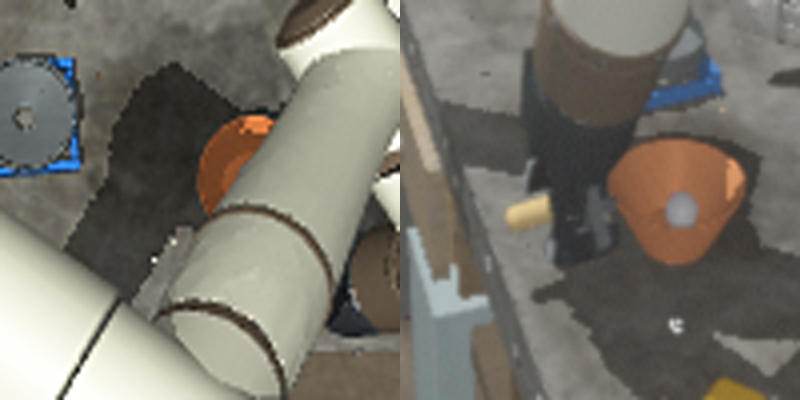

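The side crop on the right shows the handle between the fingers at about (570,205), with the cup still in place. I'll close and lift.

```bash

python3 -m handwheel '[{"x":0,"y":0,"z":0,"ax":0,"ay":0,"az":0},{"x":0,"y":0,"z":0,"ax":0,"ay":0,"az":0},{"x":0,"y":0,"z":0,"ax":0,"ay":0,"az":0},{"x":0,"y":0,"z":0,"ax":0,"ay":0,"az":0},{"x":0,"y":0,"z":0,"ax":0,"ay":0,"az":0},{"x":0,"y":0,"z":0,"ax":0,"ay":0,"az":0},{"x":0,"y":0,"z":0,"ax":0,"ay":0,"az":0},{"x":0,"y":0,"z":0,"ax":0,"ay":0,"az":0}]' -1
python3 -m handwheel '[{"x":0,"y":0,"z":0.02,"ax":0,"ay":0,"az":0},{"x":0,"y":0,"z":0.04,"ax":0,"ay":0,"az":0},{"x":0,"y":0,"z":0.06,"ax":0,"ay":0,"az":0},{"x":0,"y":0,"z":0.08,"ax":0,"ay":0,"az":0},{"x":0,"y":0,"z":0.08,"ax":0,"ay":0,"az":0},{"x":0,"y":0,"z":0.06,"ax":0,"ay":0,"az":0},{"x":0,"y":0,"z":0.04,"ax":0,"ay":0,"az":0},{"x":0,"y":0,"z":0.02,"ax":0,"ay":0,"az":0}]'
python3 -c "
from h import *
cv2.imwrite('side2.png',arm.get_image('side')[:,:,::-1])
s=cv2.imread('side2.png')[150:270,180:330]
cv2.imwrite('pics/g2.png',cv2.resize(s,(600,480),interpolation=2))"
```

```text
clock: 5.0
position: [356.5, -274.7, 34.6]
ee_rot: [-0.04, 0.965, 0.258, -0.009]
contact_force: [0.4, -2.2, 1.0]
gripper_width: 14.1
grasp_force: 58.5
clock: 5.8
position: [356.5, -274.5, 115.5]
ee_rot: [-0.04, 0.965, 0.258, -0.009]
contact_force: [0.6, 0.8, -2.3]
gripper_width: 14.3
grasp_force: 58.5
```

View pics/g2.png

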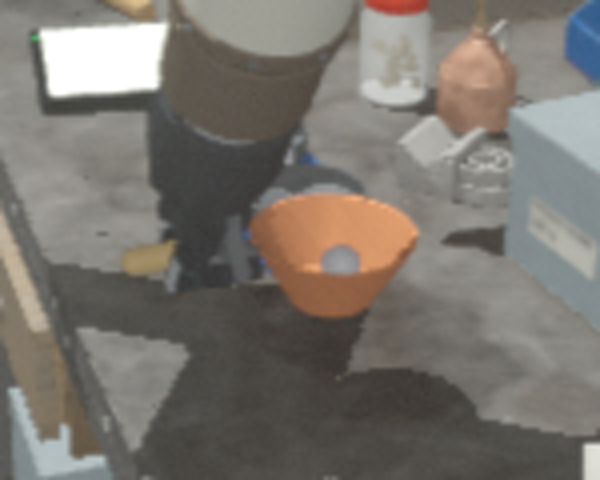

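The cup hangs level, with the ball at about (340,258) in the crop. I'll carry it to dish b.

```bash

python3 -m handwheel '[{"x":0.01,"y":0.03,"z":-0.002,"ax":0,"ay":0,"az":0},{"x":0.02,"y":0.058,"z":-0.006,"ax":0,"ay":0,"az":0},{"x":0.024,"y":0.07,"z":-0.006,"ax":0,"ay":0,"az":0},{"x":0.024,"y":0.07,"z":-0.006,"ax":0,"ay":0,"az":0},{"x":0.024,"y":0.07,"z":-0.006,"ax":0,"ay":0,"az":0},{"x":0.024,"y":0.07,"z":-0.006,"ax":0,"ay":0,"az":0},{"x":0.024,"y":0.07,"z":-0.006,"ax":0,"ay":0,"az":0},{"x":0.024,"y":0.07,"z":-0.006,"ax":0,"ay":0,"az":0}]'
python3 -m handwheel '[{"x":0.024,"y":0.07,"z":-0.006,"ax":0,"ay":0,"az":0},{"x":0.024,"y":0.07,"z":-0.006,"ax":0,"ay":0,"az":0},{"x":0.024,"y":0.07,"z":-0.006,"ax":0,"ay":0,"az":0},{"x":0.024,"y":0.07,"z":-0.006,"ax":0,"ay":0,"az":0},{"x":0.02,"y":0.04,"z":-0.004,"ax":0,"ay":0,"az":0},{"x":0,"y":0.01,"z":0,"ax":0,"ay":0,"az":0},{"x":0,"y":0,"z":0,"ax":0,"ay":0,"az":0},{"x":0,"y":0,"z":0,"ax":0,"ay":0,"az":0}]'
python3 -c "
from h import *
s=arm.read_state();M=R.from_quat(s['ee_rot']).as_matrix();print(s['joints'].round(2));H=s['position']-19*M[:,2];print('H',H,'cup axis',H+100*np.array([.9968,.08,0]))
z=np.cross
for t in(0,-30,-50,-65,-75,-85):
    zz=R.from_rotvec(np.radians(t)*np.array([.9968,.08,0])).apply(M[:,2]);print(t,(19*(zz-M[:,2])).round(1))"
```

```text
clock: 6.65
position: [391.6, -171.5, 105.7]
ee_rot: [-0.04, 0.965, 0.259, -0.01]
contact_force: [0.5, 0.7, -0.9]
gripper_width: 13.9
grasp_force: 58.5
clock: 7.45
position: [414.3, -107.1, 100.1]
ee_rot: [-0.04, 0.965, 0.259, -0.01]
contact_force: [-0.7, -0.8, -2.8]
gripper_width: 14.0
grasp_force: 58.5
[-0.26  0.37 -0.32 -0.55 -1.14 -0.93]
H [ 415.05186169 -116.60179129  116.5478041 ] cup axis [ 514.73186169 -108.60179129  116.5478041 ]
0 [0. 0. 0.]
-30 [ 0.8 -9.5 -2.5]
-50 [  1.3 -15.9  -1.4]
-65 [  1.6 -20.3   0.9]
-75 [  1.8 -22.9   3. ]
-85 [  2.  -25.    5.6]
```

```bash

python3 -m handwheel '[{"x":0,"y":-0.01,"z":-0.002,"ax":-0.06,"ay":-0.005,"az":0},{"x":0,"y":-0.01,"z":-0.002,"ax":-0.06,"ay":-0.005,"az":0},{"x":0,"y":-0.01,"z":-0.002,"ax":-0.06,"ay":-0.005,"az":0},{"x":0,"y":-0.01,"z":0,"ax":-0.06,"ay":-0.005,"az":0},{"x":0,"y":-0.01,"z":0,"ax":-0.06,"ay":-0.005,"az":0},{"x":0,"y":-0.01,"z":0,"ax":-0.06,"ay":-0.005,"az":0},{"x":0,"y":-0.01,"z":0,"ax":-0.06,"ay":-0.005,"az":0},{"x":0,"y":-0.01,"z":0,"ax":-0.06,"ay":-0.005,"az":0}]'
python3 -m handwheel '[{"x":0,"y":0,"z":-0.005,"ax":-0.01,"ay":-0.001,"az":0},{"x":0,"y":0,"z":-0.01,"ax":-0.01,"ay":-0.001,"az":0},{"x":0,"y":0,"z":-0.01,"ax":0,"ay":0,"az":0},{"x":0,"y":0,"z":-0.01,"ax":0,"ay":0,"az":0},{"x":0,"y":0,"z":-0.01,"ax":0,"ay":0,"az":0},{"x":0,"y":0,"z":-0.01,"ax":0,"ay":0,"az":0},{"x":0,"y":0,"z":-0.005,"ax":0,"ay":0,"az":0},{"x":0,"y":0,"z":0,"ax":0,"ay":0,"az":0}]'
python3 -c "
from h import *
s=arm.read_state();M=R.from_quat(s['ee_rot']).as_matrix();print(s['joints'].round(2));H=s['position']-19*M[:,2];print('H',H,'z',M[:,2])
cv2.imwrite('side3.png',arm.get_image('side')[:,:,::-1])
s=cv2.imread('side3.png')[90:250,150:350]
cv2.imwrite('pics/g3.png',cv2.resize(s,(750,600),interpolation=2))"
```

```text
clock: 8.25
position: [414.4, -122.8, 99.3]
ee_rot: [-0.041, 0.992, -0.118, 0.007]
contact_force: [-0.3, -0.9, -1.8]
gripper_width: 14.2
grasp_force: 58.6
clock: 9.05
position: [414.3, -123.0, 86.8]
ee_rot: [-0.041, 0.99, -0.132, 0.007]
contact_force: [-0.2, 0.5, -2.3]
gripper_width: 13.8
grasp_force: 58.7
[ 0.24  0.22 -0.87  0.49 -0.58 -2.15]
H [ 413.80029486 -118.03719294  105.09486701] z [ 0.0242694  -0.2601061  -0.96527499]
```

View pics/g3.png

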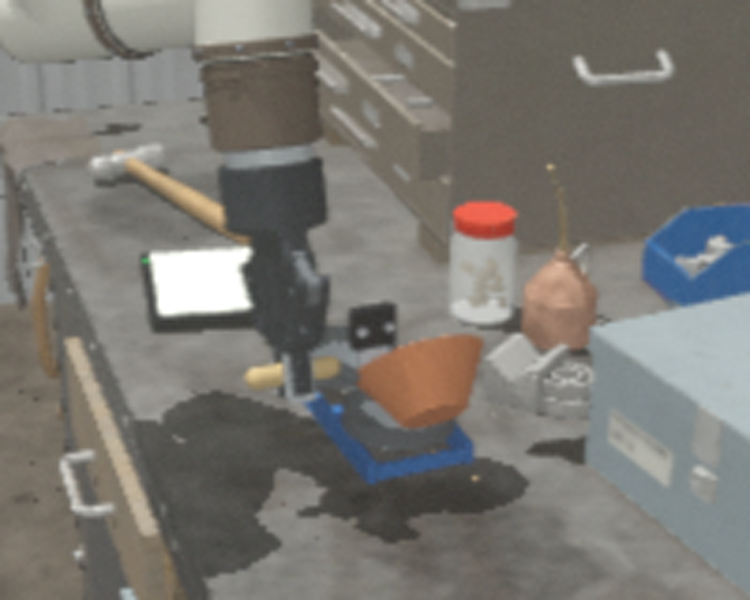

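The side view shows the cup tilted about 45° over dish b, with the grip block clear to its left at (372,327). I'll pour slowly.

```bash

python3 -m handwheel '[{"x":0,"y":-0.004,"z":0,"ax":-0.025,"ay":-0.002,"az":0},{"x":0,"y":-0.004,"z":0,"ax":-0.025,"ay":-0.002,"az":0},{"x":0,"y":-0.004,"z":0.001,"ax":-0.025,"ay":-0.002,"az":0},{"x":0,"y":-0.004,"z":0.001,"ax":-0.025,"ay":-0.002,"az":0},{"x":0,"y":-0.004,"z":0.001,"ax":-0.025,"ay":-0.002,"az":0},{"x":0,"y":-0.004,"z":0.001,"ax":-0.025,"ay":-0.002,"az":0},{"x":0,"y":-0.004,"z":0.001,"ax":-0.025,"ay":-0.002,"az":0},{"x":0,"y":-0.004,"z":0.001,"ax":-0.025,"ay":-0.002,"az":0}]'
python3 -c "
from h import *
s=arm.read_state();M=R.from_quat(s['ee_rot']).as_matrix();print(s['joints'].round(2));H=s['position']-19*M[:,2];print('H',H,'z',M[:,2], 'roll',30+np.degrees(np.arctan2(-M[1,2],-M[2,2])))"
```

```text
clock: 9.9
position: [414.8, -128.8, 88.2]
ee_rot: [-0.04, 0.957, -0.286, 0.014]
contact_force: [0.6, -1.5, -2.4]
gripper_width: 14.3
grasp_force: 58.7
[ 0.3   0.26 -1.03  1.01 -0.69 -2.71]
H [ 413.89151972 -118.4637584   104.05738242] z [ 0.04898647 -0.54573269 -0.83652624] roll 63.119611285260405
```

```bash

python3 -m handwheel '[{"x":0.011,"y":-0.0155,"z":0,"ax":0,"ay":0,"az":0.021},{"x":0.011,"y":-0.0155,"z":0,"ax":0,"ay":0,"az":0.021},{"x":0.011,"y":-0.0155,"z":0,"ax":0,"ay":0,"az":0.021},{"x":0.011,"y":-0.0155,"z":0,"ax":0,"ay":0,"az":0.021},{"x":0.011,"y":-0.0155,"z":0,"ax":0,"ay":0,"az":0.021},{"x":0.011,"y":-0.0155,"z":0,"ax":0,"ay":0,"az":0.021},{"x":0.011,"y":-0.0155,"z":0,"ax":0,"ay":0,"az":0.021},{"x":0.011,"y":-0.0155,"z":0,"ax":0,"ay":0,"az":0.021}]'
python3 -c "
from h import *
s=arm.read_state();M=R.from_quat(s['ee_rot']).as_matrix();print(s['joints'].round(2));H=s['position']-19*M[:,2];a=-M[:,0];print('H',H,'a',a,'cup',H+100*a, 'roll',30+np.degrees(np.arcsin(np.hypot(*M[:2,2]))))
cv2.imwrite('side4.png',arm.get_image('side')[:,:,::-1])
s=cv2.imread('side4.png')[130:230,200:325]
cv2.imwrite('pics/g4.png',cv2.resize(s,(750,600),interpolation=2))"
```

```text
clock: 10.7
position: [446.5, -151.8, 97.4]
ee_rot: [-0.165, 0.945, -0.279, 0.044]
contact_force: [-0.1, 0.5, -1.4]
gripper_width: 14.0
grasp_force: 58.8
[ 0.08  0.23 -1.07  1.39 -0.56 -2.61]
H [ 443.14134779 -142.02391293  113.39552554] a [ 0.9416478   0.3364762  -0.00912128] cup [ 537.30612734 -108.3762932   112.48339712] roll 62.78540449443418
```

View pics/g4.png

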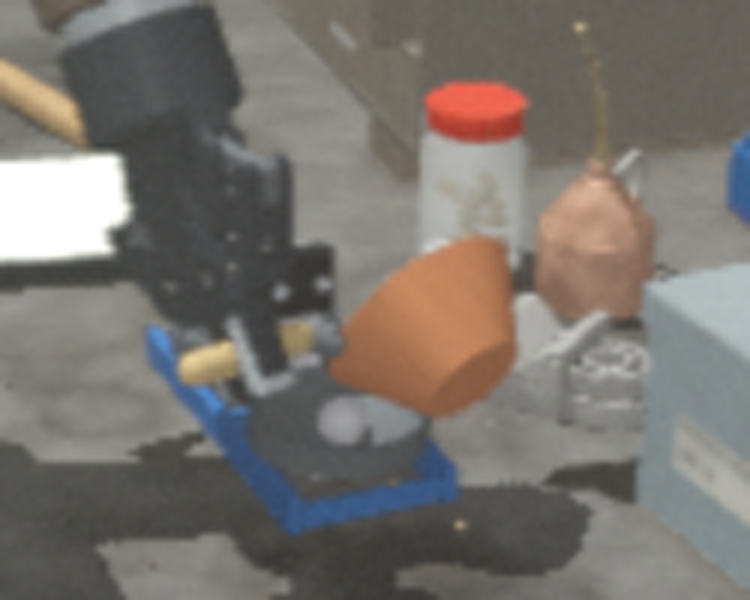

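The side crop shows the ball already in dish b at (345,420), and the cup empty. I'll withdraw up and away to −y.

```bash

python3 -m handwheel '[{"x":0,"y":-0.03,"z":0.04,"ax":0,"ay":0,"az":0},{"x":0,"y":-0.05,"z":0.05,"ax":0,"ay":0,"az":0},{"x":0,"y":-0.05,"z":0.05,"ax":0,"ay":0,"az":0},{"x":0,"y":-0.06,"z":0.05,"ax":0,"ay":0,"az":0},{"x":0,"y":-0.06,"z":0.04,"ax":0,"ay":0,"az":0},{"x":0,"y":-0.06,"z":0.02,"ax":0,"ay":0,"az":0},{"x":0,"y":-0.06,"z":0,"ax":0,"ay":0,"az":0},{"x":0,"y":-0.06,"z":0,"ax":0,"ay":0,"az":0}]'
cat > st.py <<'E'
from h import *
s=arm.read_state();M=R.from_quat(s['ee_rot']).as_matrix();print(s['joints'].round(2));H=s['position']-19*M[:,2];a=-M[:,0];print('H',H,'a',a,'z',M[:,2],'cup',H+100*a)
T=R.from_quat([-0.04,0.965,0.258,-0.009])
print('to level rotvec/90:',(T*R.from_quat(s['ee_rot']).inv()).as_rotvec()/(np.pi/2),'TCP',s['position'],'dTCP/200 to place+5',(np.array([356.5,-274.7,39.6])-s['position'])/200)
E
python3 st.py
```

```text
clock: 11.55
position: [446.0, -238.2, 147.5]
ee_rot: [-0.164, 0.945, -0.279, 0.044]
contact_force: [0.6, 0.0, -2.4]
gripper_width: 14.4
grasp_force: 58.8
[-0.11  0.15 -0.99  1.3  -0.54 -2.3 ]
H [ 442.70815111 -228.40758475  163.46827556] a [ 0.94230916  0.33462196 -0.00903266] z [ 0.17418409 -0.51319526 -0.84041093] cup [ 536.93906704 -194.94538826  162.56500957]
to level rotvec/90: [ 0.68486549  0.13990531 -0.15017563] TCP [ 446.01764874 -238.15829464  147.50046788] dTCP/200 to place+5 [-0.44758824 -0.18270853 -0.53950234]
```

```bash

python3 -m handwheel '[{"x":-0.04,"y":-0.02,"z":0,"ax":0.06,"ay":0.0123,"az":-0.0132},{"x":-0.04,"y":-0.02,"z":0,"ax":0.06,"ay":0.0123,"az":-0.0132},{"x":-0.04,"y":-0.02,"z":0,"ax":0.06,"ay":0.0123,"az":-0.0132},{"x":-0.04,"y":-0.02,"z":0,"ax":0.06,"ay":0.0123,"az":-0.0132},{"x":-0.04,"y":-0.02,"z":0,"ax":0.06,"ay":0.0123,"az":-0.0132},{"x":-0.04,"y":-0.02,"z":0,"ax":0.06,"ay":0.0123,"az":-0.0132},{"x":-0.04,"y":-0.02,"z":0,"ax":0.06,"ay":0.0123,"az":-0.0132},{"x":-0.04,"y":-0.02,"z":0,"ax":0.06,"ay":0.0123,"az":-0.0132}]'
python3 st.py
```

```text
clock: 12.35
position: [387.6, -271.6, 149.7]
ee_rot: [-0.087, 0.994, 0.064, 0.006]
contact_force: [-0.5, -0.9, -2.2]
gripper_width: 14.6
grasp_force: 58.8
[-0.35  0.25 -0.37 -0.14 -1.   -0.96]
H [ 387.52822596 -274.08140903  168.49337413] a [0.98475378 0.17233682 0.02366463] z [ 0.00132251  0.12861848 -0.99169327] cup [ 486.00360388 -256.84772694  170.85983684]
to level rotvec/90: [ 0.24819682  0.04476988 -0.05395144] TCP [ 387.55335374 -271.6376579   149.65120204] dTCP/200 to place+5 [-0.15526677 -0.01531171 -0.55025601]
```

```bash

python3 -m handwheel '[{"x":-0.031,"y":-0.003,"z":-0.06,"ax":0.05,"ay":0.009,"az":-0.011},{"x":-0.031,"y":-0.003,"z":-0.06,"ax":0.05,"ay":0.009,"az":-0.011},{"x":-0.031,"y":-0.003,"z":-0.06,"ax":0.05,"ay":0.009,"az":-0.011},{"x":-0.031,"y":-0.003,"z":-0.06,"ax":0.05,"ay":0.009,"az":-0.011},{"x":-0.031,"y":-0.003,"z":-0.06,"ax":0.05,"ay":0.009,"az":-0.011},{"x":0,"y":0,"z":-0.06,"ax":0,"ay":0,"az":0},{"x":0,"y":0,"z":-0.04,"ax":0,"ay":0,"az":0},{"x":0,"y":0,"z":0,"ax":0,"ay":0,"az":0}]'
python3 st.py
python3 -c "
from h import *
cv2.imwrite('side5.png',arm.get_image('side')[:,:,::-1])
s=cv2.imread('side5.png')[150:270,180:330]
cv2.imwrite('pics/g5.png',cv2.resize(s,(600,480),interpolation=2))"
```

```text
clock: 13.15
position: [355.6, -274.4, 68.2]
ee_rot: [-0.04, 0.965, 0.258, -0.011]
contact_force: [-0.9, -1.0, -1.9]
gripper_width: 14.1
grasp_force: 58.9
[-0.59  0.5  -0.23 -0.43 -1.22 -0.67]
H [ 356.40750183 -283.79788012   84.69911918] a [ 9.96645161e-01  8.18423739e-02 -4.98108643e-04] z [-0.04120043  0.49644585 -0.86708941] cup [ 456.07201796 -275.61364272   84.64930832]
to level rotvec/90: [ 7.63531482e-04 -2.34532563e-03  2.98237063e-05] TCP [ 355.62469362 -274.36540906   68.22442036] dTCP/200 to place+5 [ 0.00437653 -0.00167295 -0.1431221 ]
```

View pics/g5.png

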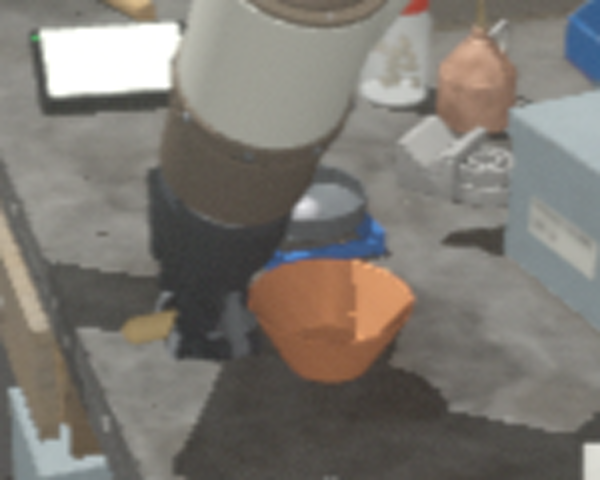

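The crop shows the cup level and empty just above the bench, and the ball in dish b at (310,207). I'll set the cup down, release and back off.

```bash

python3 -m handwheel '[{"x":0,"y":0,"z":-0.035,"ax":0,"ay":0,"az":0},{"x":0,"y":0,"z":-0.035,"ax":0,"ay":0,"az":0},{"x":0,"y":0,"z":-0.035,"ax":0,"ay":0,"az":0},{"x":0,"y":0,"z":-0.03,"ax":0,"ay":0,"az":0},{"x":0,"y":0,"z":-0.015,"ax":0,"ay":0,"az":0},{"x":0,"y":0,"z":-0.01,"ax":0,"ay":0,"az":0},{"x":0,"y":0,"z":-0.006,"ax":0,"ay":0,"az":0},{"x":0,"y":0,"z":0,"ax":0,"ay":0,"az":0}]'
python3 -m handwheel '[{"x":0,"y":0,"z":0,"ax":0,"ay":0,"az":0},{"x":0,"y":0,"z":0,"ax":0,"ay":0,"az":0},{"x":0,"y":0,"z":0,"ax":0,"ay":0,"az":0},{"x":0,"y":0,"z":0,"ax":0,"ay":0,"az":0},{"x":0,"y":0,"z":0,"ax":0,"ay":0,"az":0},{"x":0,"y":0,"z":0,"ax":0,"ay":0,"az":0},{"x":0,"y":0,"z":0,"ax":0,"ay":0,"az":0},{"x":0,"y":0,"z":0,"ax":0,"ay":0,"az":0}]' 0
python3 -m handwheel '[{"x":0.002,"y":-0.025,"z":0.0434,"ax":0,"ay":0,"az":0},{"x":0.004,"y":-0.05,"z":0.087,"ax":0,"ay":0,"az":0},{"x":0.004,"y":-0.05,"z":0.087,"ax":0,"ay":0,"az":0},{"x":0.004,"y":-0.05,"z":0.087,"ax":0,"ay":0,"az":0},{"x":0.004,"y":-0.05,"z":0.087,"ax":0,"ay":0,"az":0},{"x":0.004,"y":-0.05,"z":0.087,"ax":0,"ay":0,"az":0},{"x":0,"y":0,"z":0.15,"ax":0,"ay":0,"az":0},{"x":0,"y":0,"z":0.15,"ax":0,"ay":0,"az":0}]'
```

```text
clock: 14.0
position: [355.9, -275.3, 35.9]
ee_rot: [-0.039, 0.965, 0.257, -0.01]
contact_force: [0.2, -0.2, -0.4]
gripper_width: 14.1
grasp_force: 59.0
clock: 14.8
position: [355.9, -275.3, 35.8]
ee_rot: [-0.039, 0.965, 0.257, -0.01]
contact_force: [0.7, 0.4, -0.0]
gripper_width: 42.6
grasp_force: 0.0
clock: 15.6
position: [360.0, -330.8, 192.8]
ee_rot: [-0.039, 0.966, 0.257, -0.01]
contact_force: [0.4, -1.2, -0.1]
gripper_width: 42.5
grasp_force: 0.0
```

```bash
python3 - <<'E'
from h import *
for n in('top','side'):cv2.imwrite(n+'6.png',arm.get_image(n)[:,:,::-1])
t=cv2.imread('top6.png');s=cv2.imread('side6.png')
k=lambda a:cv2.resize(a,(400,400),interpolation=2)
cv2.imwrite('pics/g6.png',np.hstack([k(t[165:255,195:285]),k(s[150:270,200:320])]))
def corners(im):
    hsv=cv2.cvtColor(im,cv2.COLOR_BGR2HSV);m=cv2.inRange(hsv,(100,120,60),(125,255,255));w=np.zeros_like(m);w[175:220,195:270]=m[175:220,195:270]
    P=np.argwhere(w)[:,::-1]
    r=cv2.minAreaRect(np.array([plane('top',u,v,20)[:2] for u,v in P],np.float32));return r
for f in('top0.png','top6.png'):print(corners(cv2.imread(f)))
print('pocket b proj top',[(proj('top',[515,-71,20])-[195,165])*400/90,(proj('side',[515,-71,20])-[200,150])*400/120])
print('grip side',(proj('side',[511.3,-15.5,84])-[200,150])*400/120)
E
```

```text
((510.779296875, -15.587165832519531), (93.03874206542969, 203.52774047851562), 3.462101697921753)
((510.696044921875, -16.178016662597656), (93.12420654296875, 204.4319305419922), 3.2843821048736572)
pocket b proj top [array([225.63397529, 136.81020756]), array([184.87260483, 175.40150173])]
grip side [161.53408586  87.30532859]
```

View pics/g6.png

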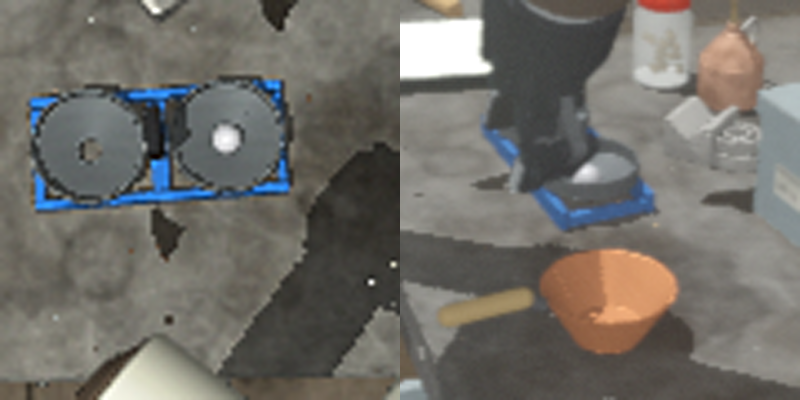

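The ball sits on pocket b's projection at (226,138) in the left crop, the tray hasn't moved, and the cup stands upright at (608,300). Next I go over the tray grip.

```bash

python3 -m handwheel '[{"x":0.05,"y":0.1,"z":0,"ax":-0.04,"ay":-0.0032,"az":0},{"x":0.08,"y":0.18,"z":0,"ax":-0.04,"ay":-0.0032,"az":0},{"x":0.094,"y":0.2,"z":0,"ax":-0.04,"ay":-0.0032,"az":0},{"x":0.094,"y":0.2,"z":0,"ax":-0.04,"ay":-0.0032,"az":0},{"x":0.094,"y":0.2,"z":0,"ax":-0.04,"ay":-0.0032,"az":0},{"x":0.094,"y":0.2,"z":0,"ax":-0.04,"ay":-0.0032,"az":0},{"x":0.094,"y":0.2,"z":0,"ax":-0.04,"ay":-0.0032,"az":0},{"x":0.094,"y":0.2,"z":0,"ax":-0.04,"ay":-0.0032,"az":0}]'
cat > tg.py <<'E'
from h import *
s=arm.read_state();r=R.from_quat(s['ee_rot']);print(s['joints'].round(2))
T=R.from_matrix(np.c_[-np.array([np.cos(np.radians(3.5)),np.sin(np.radians(3.5)),0]),[-np.sin(np.radians(3.5)),np.cos(np.radians(3.5)),0],[0,0,-1]])
print('rot/90',(T*r.inv()).as_rotvec()/(np.pi/2),'d/200 grip',(np.array([511,-16,65])-s['position'])/200,'panel',(np.array([457,275,0])-s['position'])/200)
E
python3 tg.py
```

```text
clock: 16.5
position: [499.6, -32.6, 192.3]
ee_rot: [-0.041, 0.999, 0.007, 0.001]
contact_force: [0.9, -1.4, -0.4]
gripper_width: 42.6
grasp_force: 0.0
[ 0.25  0.21 -0.34 -0.02 -1.01 -1.73]
rot/90 [-0.00893347  0.00084617 -0.01330256] d/200 grip [ 0.05695959  0.08288681 -0.63662784] panel [-0.21304041  1.53788681 -0.96162784]
```

```bash

python3 -m handwheel '[{"x":0.0285,"y":0.0415,"z":0,"ax":-0.0045,"ay":0.0004,"az":-0.0066},{"x":0.0285,"y":0.0415,"z":0,"ax":-0.0045,"ay":0.0004,"az":-0.0066},{"x":0,"y":0,"z":-0.05,"ax":0,"ay":0,"az":0},{"x":0,"y":0,"z":-0.08,"ax":0,"ay":0,"az":0},{"x":0,"y":0,"z":-0.08,"ax":0,"ay":0,"az":0},{"x":0,"y":0,"z":-0.05,"ax":0,"ay":0,"az":0},{"x":0,"y":0,"z":0,"ax":0,"ay":0,"az":0},{"x":0,"y":0,"z":0,"ax":0,"ay":0,"az":0}]'
python3 tg.py
python3 - <<'E'
from h import *
cv2.imwrite('side7.png',arm.get_image('side')[:,:,::-1])
s=cv2.imread('side7.png')[110:225,200:315]
cv2.imwrite('pics/g7.png',cv2.resize(s,(600,600),interpolation=2))
E
```

```text
clock: 17.3
position: [510.6, -18.2, 139.6]
ee_rot: [-0.03, 1.0, 0.001, -0.001]
contact_force: [-0.1, 0.4, 0.1]
gripper_width: 42.9
grasp_force: 0.0
[ 0.28  0.28 -0.4  -0.   -0.89 -1.79]
rot/90 [-0.00127964 -0.00125938  0.00044138] d/200 grip [ 0.00180861  0.01110578 -0.37305032] panel [-0.26819139  1.46610578 -0.69805032]
```

View pics/g7.png

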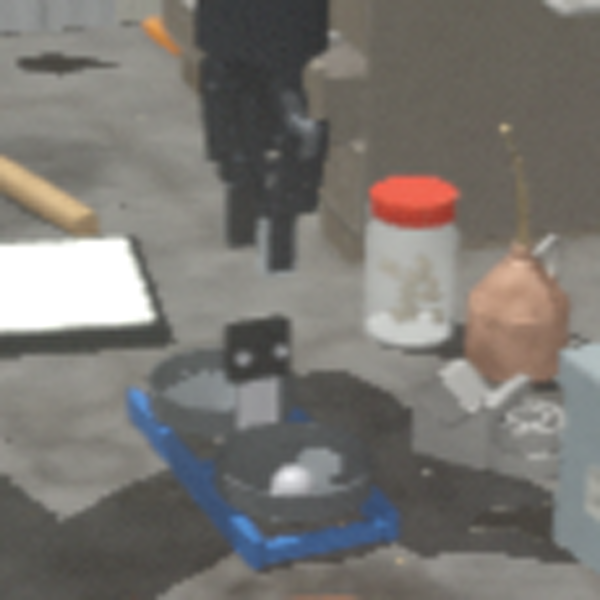

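The gripper hangs above the black block at (258,350), and the ball is seated at (292,480). I'll descend and close.

```bash

python3 -m handwheel '[{"x":0.002,"y":0.011,"z":-0.03,"ax":-0.0013,"ay":-0.0013,"az":0},{"x":0,"y":0,"z":-0.06,"ax":0,"ay":0,"az":0},{"x":0,"y":0,"z":-0.07,"ax":0,"ay":0,"az":0},{"x":0,"y":0,"z":-0.07,"ax":0,"ay":0,"az":0},{"x":0,"y":0,"z":-0.07,"ax":0,"ay":0,"az":0},{"x":0,"y":0,"z":-0.05,"ax":0,"ay":0,"az":0},{"x":0,"y":0,"z":-0.023,"ax":0,"ay":0,"az":0},{"x":0,"y":0,"z":0,"ax":0,"ay":0,"az":0}]'
python3 -m handwheel '[{"x":0,"y":0,"z":0,"ax":0,"ay":0,"az":0},{"x":0,"y":0,"z":0,"ax":0,"ay":0,"az":0},{"x":0,"y":0,"z":0,"ax":0,"ay":0,"az":0},{"x":0,"y":0,"z":0,"ax":0,"ay":0,"az":0},{"x":0,"y":0,"z":0,"ax":0,"ay":0,"az":0},{"x":0,"y":0,"z":0,"ax":0,"ay":0,"az":0},{"x":0,"y":0,"z":0,"ax":0,"ay":0,"az":0},{"x":0,"y":0,"z":0,"ax":0,"ay":0,"az":0}]' -1
python3 tg.py
```

```text
clock: 18.15
position: [510.6, -15.6, 64.2]
ee_rot: [-0.03, 1.0, -0.0, -0.001]
contact_force: [-0.1, -0.0, 0.5]
gripper_width: 42.8
grasp_force: 0.0
clock: 18.95
position: [511.5, -15.4, 65.6]
ee_rot: [-0.031, 1.0, 0.0, 0.001]
contact_force: [-1.5, -0.2, 5.3]
gripper_width: 13.5
grasp_force: 59.7
[ 0.29  0.38 -0.48  0.   -0.7  -1.8 ]
rot/90 [-2.09895171e-04  9.22316434e-04 -8.20599442e-05] d/200 grip [-0.00251164 -0.00281869 -0.00320862] panel [-0.27251164  1.45218131 -0.32820862]
```

```bash

python3 -m handwheel '[{"x":0,"y":0,"z":0.02,"ax":0,"ay":0,"az":0},{"x":0,"y":0,"z":0.06,"ax":0,"ay":0,"az":0},{"x":0,"y":0,"z":0.1,"ax":0,"ay":0,"az":0},{"x":0,"y":0,"z":0.11,"ax":0,"ay":0,"az":0},{"x":0,"y":0,"z":0.11,"ax":0,"ay":0,"az":0},{"x":0,"y":0,"z":0.1,"ax":0,"ay":0,"az":0},{"x":0,"y":0,"z":0.06,"ax":0,"ay":0,"az":0},{"x":0,"y":0,"z":0.02,"ax":0,"ay":0,"az":0}]'
python3 -m handwheel '[{"x":-0.004,"y":0.02,"z":0,"ax":0,"ay":0,"az":0},{"x":-0.008,"y":0.04,"z":0,"ax":0,"ay":0,"az":0},{"x":-0.011,"y":0.06,"z":0,"ax":0,"ay":0,"az":0},{"x":-0.015,"y":0.08,"z":0,"ax":0,"ay":0,"az":0},{"x":-0.017,"y":0.09,"z":0,"ax":0,"ay":0,"az":0},{"x":-0.017,"y":0.09,"z":0,"ax":0,"ay":0,"az":0},{"x":-0.017,"y":0.09,"z":0,"ax":0,"ay":0,"az":0},{"x":-0.017,"y":0.09,"z":0,"ax":0,"ay":0,"az":0}]'
python3 -m handwheel '[{"x":-0.017,"y":0.09,"z":0,"ax":0,"ay":0,"az":0},{"x":-0.017,"y":0.09,"z":0,"ax":0,"ay":0,"az":0},{"x":-0.017,"y":0.09,"z":0,"ax":0,"ay":0,"az":0},{"x":-0.017,"y":0.09,"z":0,"ax":0,"ay":0,"az":0},{"x":-0.017,"y":0.09,"z":0,"ax":0,"ay":0,"az":0},{"x":-0.017,"y":0.09,"z":0,"ax":0,"ay":0,"az":0},{"x":-0.017,"y":0.09,"z":0,"ax":0,"ay":0,"az":0},{"x":-0.015,"y":0.08,"z":0,"ax":0,"ay":0,"az":0}]'
python3 -m handwheel '[{"x":-0.011,"y":0.065,"z":0,"ax":0,"ay":0,"az":0},{"x":-0.011,"y":0.055,"z":0,"ax":0,"ay":0,"az":0},{"x":-0.009,"y":0.04,"z":0,"ax":0,"ay":0,"az":0},{"x":0,"y":0.02,"z":0,"ax":0,"ay":0,"az":0},{"x":0,"y":0,"z":0,"ax":0,"ay":0,"az":0},{"x":0,"y":0,"z":0,"ax":0,"ay":0,"az":0},{"x":0,"y":0,"z":0,"ax":0,"ay":0,"az":0},{"x":0,"y":0,"z":0,"ax":0,"ay":0,"az":0}]'
python3 tg.py
```

```text
clock: 19.75
position: [511.1, -15.4, 182.1]
ee_rot: [-0.03, 1.0, 0.0, 0.001]
contact_force: [0.1, 0.9, -4.9]
gripper_width: 13.2
grasp_force: 58.6
clock: 20.55
position: [488.9, 98.0, 180.1]
ee_rot: [-0.031, 1.0, -0.0, -0.001]
contact_force: [-0.6, -0.3, -3.0]
gripper_width: 13.6
grasp_force: 58.6
clock: 21.35
position: [462.0, 240.0, 180.2]
ee_rot: [-0.031, 1.0, -0.0, -0.001]
contact_force: [0.3, -0.0, -3.9]
gripper_width: 13.4
grasp_force: 58.6
clock: 22.15
position: [456.8, 274.0, 181.0]
ee_rot: [-0.03, 1.0, 0.0, 0.0]
contact_force: [-0.1, -0.2, -4.2]
gripper_width: 13.1
grasp_force: 58.6
[ 0.84  0.27 -0.29 -0.   -1.01 -2.36]
rot/90 [-1.10048813e-04  1.50644945e-05  5.49567261e-04] d/200 grip [ 0.27079482 -1.45021377 -0.57980454] panel [ 7.94818099e-04  4.78622896e-03 -9.04804538e-01]
```

No picture views are left, so I'll check the ball and the tray's level numerically.

```bash
python3 - <<'E'
from h import *
im=arm.get_image('side')[:,:,::-1].copy();tp=arm.get_image('top')[:,:,::-1].copy();hsv=cv2.cvtColor(im,cv2.COLOR_BGR2HSV)
pb=proj('side',[460.4,218.1,136]);print('pred ball',pb)
u,v=pb.round().astype(int);print(cv2.cvtColor(im,cv2.COLOR_BGR2GRAY)[v-9:v+8,u-9:u+10])
m=cv2.inRange(hsv,(100,110,40),(125,255,255));c=blob(m,(u-60,v-50,u+60,v+50))
print('blue corners',np.array(cv2.approxPolyDP(cv2.convexHull(c),3,True)).reshape(-1,2).tolist())
f=np.array([np.cos(np.radians(3.5)),np.sin(np.radians(3.5))]);g=np.array([-f[1],f[0]])
print('pred',[proj('side',[*(np.array([457,274])+46*a*f+103*b*g),z]).round().tolist() for a,b,z in((-1,-1,116),(1,-1,116),(1,-1,136),(1,1,136),(-1,1,136),(-1,1,116))])
hs=cv2.cvtColor(tp,cv2.COLOR_BGR2HSV);m=cv2.inRange(hs,(3,110,80),(16,255,255));c=blob(m,(280,185,330,235));print('cup',cv2.minEnclosingCircle(np.array([plane('top',a,b,45)[:2] for a,b in c[:,0]],np.float32)))
s=arm.read_state();print(s['joint_vel'].round(3),s['clock'])
E
```

```text
pred ball [212.25017921 137.16425131]
[[ 91 123 142 144 133 122 118 118  97  87  83  84  86 105 119 121 117 131
  138]
 [ 87  99 101  98  93  90  91  91  90  86  84  90  88  87  91  91  90  98
  104]
 [ 81  83  83  85  88  84  86  85  88  86  87  88  87  87  84  85  86  86
   84]
 [ 78  79  82  84  85  88  86  87  85  86  86  87  85  88  86  85  85  85
   83]
 [ 80  81  83  85  86  89  87  88  85  86  85  86  83  86  87  85  88  83
   84]
 [ 80  87  85  85  85  85  86  86  95  98  91  87  81  83  85  85  85  85
   84]
 [ 82  84  83  84  83  82  86 112 160 168 148 122  95  85  82  82  83  83
   85]
 [ 93  90  85  87  84  85 106 176 218 223 211 192 146 100  86  83  84  85
   96]
 [ 97 115 107 101  98  96 122 177 204 211 200 179 154 121 100  90  90  82
   86]
 [ 91  94  89  91  87  88  95 109 116 123 117 104  99  90  86  86  82  82
   80]
 [ 89  91  89  88  86  89  91  89  88  88  89  87  88  88  85  86  82  84
   83]
 [ 89  92  90  90  87  88  86  88  88  88  86  88  87  88  85  86  83  86
   84]
 [ 91  97  93  90  86  87  92  89  89  90  88  87  86  87  88  85  86  88
   90]
 [ 93 109 106 102  95  95  95 100 103 103 101  90  90  95  98  97 103 117
  122]
 [ 86 109 114 115 112 114 109 107 106 104 105 104 103 105 107 112 117 121
  127]
 [ 98 119 128 130 124 111 104 101  99 101  98 100  97  99  98  99  99  96
   94]
 [ 91 100 115 163 162 132 107  94  91  89  86  87  88  90  95  93  90  91
   89]]
blue corners [[229, 145], [204, 148], [189, 127], [226, 139]]
pred [[204.0, 149.0], [230.0, 145.0], [230.0, 140.0], [211.0, 123.0], [187.0, 125.0], [187.0, 130.0]]
cup ((455.1157531738281, -276.0330810546875), 52.47232437133789)
[ 0.001  0.     0.    -0.001  0.001  0.001] 22.25
```

The bright ball is within 2 px of the predicted pocket, and the tray corners match a level pose to within about 1 px. The cup stands upright and the arm is still, so I'm handing in.

```bash
python3 -c "
from bench import arm
print(arm.job_done())"
```

```text
the job is handed in; nothing more can be done
None
```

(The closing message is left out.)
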